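Weigh down a freshly bonded rock slab with two odd stones

ROBOT

A 7-joint arm with a two-finger parallel gripper is mounted at the origin on the work surface; the furniture and walls round the work are solid. World frame = base frame: x ahead of the robot, y to its left, z up, the work surface at z = 0. Lengths are in mm, angles in rad, forces in N, time in s.
With the tool pointing down it reaches from about 425 to 825 mm from the base axis. Payload 3.6 kg.
Tool frame: the origin (TCP) lies midway between the tips of the shut fingers; the grasp point (between the pads) lies 19 mm behind it; z points along the fingers, y is the line along which they close (so a half turn about z gives the same grasp; the last joint's range is limited). The gripper opens to 85 mm and grips with 20 to 120 N. Pads are 22 mm wide; open, the fingers measure 114 mm over their backs; the gripper's body (76 mm by 85 mm) begins 54 mm behind the grasp point. The pads swing forward as they close: fully open they stand 13 mm farther back than shut.
Start: joints at [1.091, 0.615, -0.013, 1.423, 0.008, 1.103, -0.04], TCP at [284.372, -584.459, 193.597] pointing down, gripper open.
Joint ranges: [-3.12, 3.12], [-0.3, 2.06], [-1.34, 1.32], [0.26, 2.42], [-1.36, 4.5], [0.01, 1.98], [-2.84, 2.84]. Speed limits (rad/s): [2.79, 2.79, 3.14, 3.14, 3.14, 3.14, 3.14].

INTERFACE

Orientations are given as a rotation vector (axis times angle).
In Python, from station import robot gives the robot as it stands.
- The arm moves only by the tool drive_tool, never from a script. Its argument "plan" is a list of rows, each an object of numbers: "dx", "dy", "dz": the shift along the tool's x, y, z in m; "rx", "ry", "rz": the turn, a rotation vector about the tool's x, y, z in degrees; "grip": the finger opening in m, from 0 to 0.0854. A call has 1 to 10 rows; each row shifts and turns the commanded pose from where the row before left it, along the tool's axes as they then stand; what a row does not reach is not made up. A row lasts 1/8 s, in which the tool goes at most 62.5 mm and 10.7 degrees, less where a joint would pass 70% of its speed; a pose out of reach is approached as far as the arm can. A call is refused whole if a number of a shift passes 0.0625 or a number of a turn 10.7, either way. A call with a gripper value outside its range is refused whole. The fingers move at their own pace and stop on an object; "force" is the grip in N (left out, the last holds). Time passes only in rows, so rows that do not move let the fingers close. It gives the time, the measured TCP pose, the force, the opening and the grip force at its end, in the units of the state.
- robot.sense(): the state, without advancing time (a new reading comes with each control period).
- robot.grab_frame(name): name is "side" or "top" or "wrist"; returns a dict with "pixels" (480x640x3 uint8, red, green, blue), "depth" (480x640 float32, mm along the optical axis (not along the pixel's ray), 0 where there is no reading), "fx", "fy", "cx", "cy" (pixels), "world_to_cam" (4x4, takes a point from world to camera coordinates). Camera axes: x right, y down, z forward; pixel columns grow to the right and rows downward; lengths in mm; the calibration is good to about 2 mm. A picture is of the moment at which its call begins.
- robot.hand_in(): hands the job in; it is judged then, once.
The state is a dict: "time": time; "joint_positions": joint angles; "dq": joint speeds; "joint_torque": joint torques, N m; "position": TCP position; "tcp_rot": TCP orientation; "wrist_force": force on the tool from outside, world axes, zero at the start; "ft_torque": the same for the moment, N m; "finger_gap": finger opening in mm; "grasp_force": force on a finger pad.
Only numpy, scipy, OpenCV 4.12 (cv2) and the standard library are available. Lean on these libraries where they do the work, as an engineer would, in place of code of your own. Each camera call takes 0.05 s, during which the arm holds its last target. There are 200 camera calls.

TASK

A rock slab is being bonded to a glass slide on the small aluminium stand and needs a weight on it while it sets. Set the grey stone on the slab, centred on it and sloping face up, then set the red stone foot down on the middle of the grey stone's sloping face, turned so that it sits firmly and its top comes out level. Put the stones down without dropping them, and do not disturb the bottle or the dish.

Things in the scene. Friction and masses are not known exactly. Their poses are not given: they have to be found in the camera images.
- stand: fixed bonding stand: aluminium base plate 120 x 90 mm (x by y), its top at z = 12 mm, carrying a glass slide and on it a pale rock slab 66 x 46 mm whose flat top is 24 mm above the bench. Six steel pins round the slide stand lower than the slab (18 mm at most). Origin on the bench under the centre; z up
- slab_top (a point): centre of the flat, level top of the rock slab on the stand; axes as the stand's (x along the slab's 66 mm)
- grey_stone: grey stone offcut, about 78 mm long (x), 50 wide (y), 48 high, about 0.4 kg; broken ends; the sides (y = +-25 mm) are upright and flat from 2 to 28 mm up: grip across y. Flat underside, origin at its centre, z up, centre of mass within 8 mm of straight above it. Its sawn top is flat and falls 8 degrees towards +x
- grey_top (a point): centre of the grey stone's sloping sawn top face (usable area about 50 x 46 mm), at (4, 0, 44) mm in the stone's frame; z is the outward normal of that face, x points down the slope
- red_stone: brick-red stone wedge about 98 mm long (x -39 to 59), 42 wide (y), 46 high, about 0.3 kg, on a flat foot 46 x 42 mm under its thick (-x) end; the thin +x end overhangs. Origin at the foot's centre, z up; centre of mass within 8 mm of straight above it. Over the foot the sides (y = +-21 mm) are upright and flat from 2 to 33 mm up: grip across y there
- red_top (a point): centre of the red stone's sawn top, at (8, 0, 41) mm in its frame; z is the face's outward normal: straight up when the top is level. With the foot level the top falls 8 degrees towards +x; with the foot on the grey slope and the thin +x end pointing up the slope it comes out level (the other way round it leans 16 degrees)
- blue_bottle: bystander: white reagent bottle with a blue cap, 44 mm across, 98 mm high, loose, origin at the centre of its underside
- petri_dish: bystander: petri dish 60 mm across, 15 mm high, loose, origin at the centre of its underside

How it is judged:
By the outcome, as a careful person would: the job done as asked, in the order asked, and still so for the second after the job is handed in, with the robot touching nothing.
It also fails if it takes over 51 s, if anything falls off the work surface, if the arm or the gripper's body presses on something with over 40 N, if the wrist force passes 120 N, or if a joint passes its speed limit or range.

## Working session

There is one attempt and no reset: what is moved stays moved. The work goes in short steps, Python scripts to look and compute and a tool call to move; the robot and the scene stay as the last step left them, time stands still between calls to the robot, and variables do not carry over. Pictures are saved under pics/ and viewed, at most 10 in all, crops included, and the job is handed in when it is done.

Besides the shell and the picture viewer there is one more tool, called after "Call:" in YAML: its name, and indented under it one key for each argument. drive_tool: Moves the arm, as the interface text tells. Its arguments: {"type":"object","properties":{"plan":{"type":"array","items":{"type":"object","properties":{"dx":{"type":"number"},"dy":{"type":"number"},"dz":{"type":"number"},"rx":{"type":"number"},"ry":{"type":"number"},"rz":{"type":"number"},"grip":{"type":"number"}}}},"force":{"type":"number"}},"required":["plan"]}

```bash
mkdir -p pics; ls; python3 - <<'E'
from station import robot
import cv2,numpy as np
s=robot.sense(); print({k:np.round(v,3) for k,v in s.items()})
a=[]
for n in("top","side"):
    f=robot.grab_frame(n); np.savez('pics/%s0.npz'%n,**f)
    a.append(f["pixels"]); print(n,f["fx"],f["cx"],f["cy"],np.round(f["world_to_cam"],3).tolist())
    cv2.imwrite('pics/%s0.png'%n,f["pixels"][:,:,::-1])
E
```

```text
pics
{'time': np.float64(0.0), 'joint_positions': array([ 1.092,  0.616, -0.013,  1.425,  0.008,  1.103, -0.04 ]), 'dq': array([ 0.   ,  0.001,  0.001,  0.001, -0.   ,  0.001, -0.   ]), 'joint_torque': array([-0.0000e+00, -4.6922e+01,  2.5900e-01, -1.7103e+01,  1.0000e-02,
        1.0000e-02, -0.0000e+00]), 'position': array([ 283.976, -583.707,  192.405]), 'tcp_rot': array([-3.059e+00, -7.050e-01,  1.000e-03]), 'wrist_force': array([ 0.386, -0.361, -0.157]), 'ft_torque': array([-0.   ,  0.079,  0.028]), 'grasp_force': np.float64(0.0), 'finger_gap': np.float64(85.283)}
top 483.781357711119 320.9202677571752 243.7682364754595 [[-0.023, -1.0, 0.009, -73.849], [-0.984, 0.021, -0.178, 560.712], [0.177, -0.013, -0.984, 1024.184], [0.0, 0.0, 0.0, 1.0]]
side 607.1509805958208 312.7442403806928 244.76120211525156 [[-0.865, -0.502, 0.008, 448.058], [-0.271, 0.453, -0.849, 226.686], [0.423, -0.737, -0.528, 767.121], [0.0, 0.0, 0.0, 1.0]]
```

View pics/top0.png

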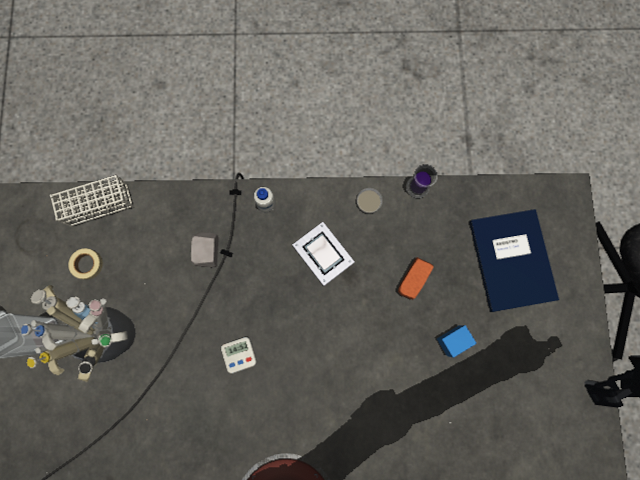

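View pics/side0.png

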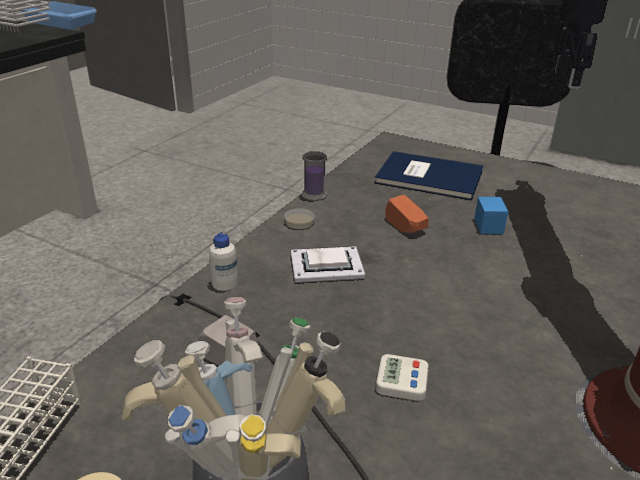

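The top view shows the grey stone near (203,250), stand (323,253), red stone (415,279), bottle (263,197) and dish (369,200). Next I measure these with depth.

```bash
cat > h.py <<'E'
import numpy as np,cv2
def cloud(f,m=None):
    v,u=np.mgrid[:480,:640]; d=f["depth"].astype(float)
    P=np.stack([(u-f["cx"])/f["fx"]*d,(v-f["cy"])/f["fy"]*d,d],-1)
    T=f["world_to_cam"]; W=(P-T[:3,3])@T[:3,:3]; W[d<=0]=np.nan
    return W
def plane(p):
    A=np.c_[p[:,:2]-p[:,:2].mean(0),np.ones(len(p))]
    c=np.linalg.lstsq(A,p[:,2],rcond=None)[0]; r=p[:,2]-A@c
    return c,r
E
python3 - <<'E'
from h import *
f=dict(np.load('pics/top0.npz')); W=cloud(f); 
R={'grey':(185,230,222,275),'stand':(285,215,362,292),'red':(390,250,442,308),'bench':(250,255,285,330)}
for n,(a,b,c,d) in R.items():
    w=W[b:d,a:c].reshape(-1,3); z=w[:,2]; print(n,np.nanpercentile(z,[1,25,50,75,90,99]).round(1))
    if n=='bench':continue
    for h in ((8,20) if n=='stand' else (8,30)):
        q=w[z>h]; r=cv2.minAreaRect(q[:,:2].astype(np.float32)); print(h,len(q),np.round(r[0],1),np.round(r[1],1),round(r[2],1))
    if n!='stand':
        q=w[z>33]; c,r=plane(q); k=abs(r)<3; c,r=plane(q[k]); print('plane',q[k].mean(0).round(1),c.round(3),r.std(), 'downdir deg',np.degrees(np.arctan2(-c[1],-c[0])),'slope',np.degrees(np.hypot(c[0],c[1]).clip(0,1)))
im=f["pixels"][:,:,::-1]
s=np.hstack([cv2.resize(im[y-30:y+30,x-40:x+40],(400,300),interpolation=cv2.INTER_CUBIC) for x,y in((203,250),(415,279))])
g=dict(np.load('pics/side0.npz'))["pixels"][:,:,::-1]
t=np.hstack([cv2.resize(g[y-30:y+30,x-40:x+40],(400,300),interpolation=cv2.INTER_CUBIC) for x,y in((230,330),(407,215))])
cv2.imwrite('pics/c1.png',np.vstack([s,t]))
E
```

```text
grey [-3.8  0.5 10.9 42.3 45.9 49.6]
8 848 [549.3 173.4] [62.8 94.1] 86.9
30 698 [556.7 179. ] [50.9 70.7] 86.9
plane [553.2 179.1  43.5] [1.0800e-01 6.0000e-03 4.3499e+01] 1.403797251722493 downdir deg -176.72373930351125 slope 6.226031758941477
stand [-4.4 -0.7  1.4 11.6 18.7 26.4]
8 1979 [545.3 -89.6] [120.   90.1] 36.3
20 571 [544.5 -89.7] [84.4 51.7] 30.5
red [-4.9 -1.1  0.6 28.4 40.8 46.5]
8 814 [ 482.  -295.6] [42.2 97.9] 56.8
30 741 [ 480.6 -294.7] [42.1 90.7] 56.9
plane [ 479.8 -294.1   40. ] [ 0.121 -0.066 39.967] 1.5076641113738252 downdir deg 151.54022371426873 slope 7.888294443944425
bench [-4.9 -1.5 -0.1  1.3  2.6  4.8]
```

View pics/c1.png

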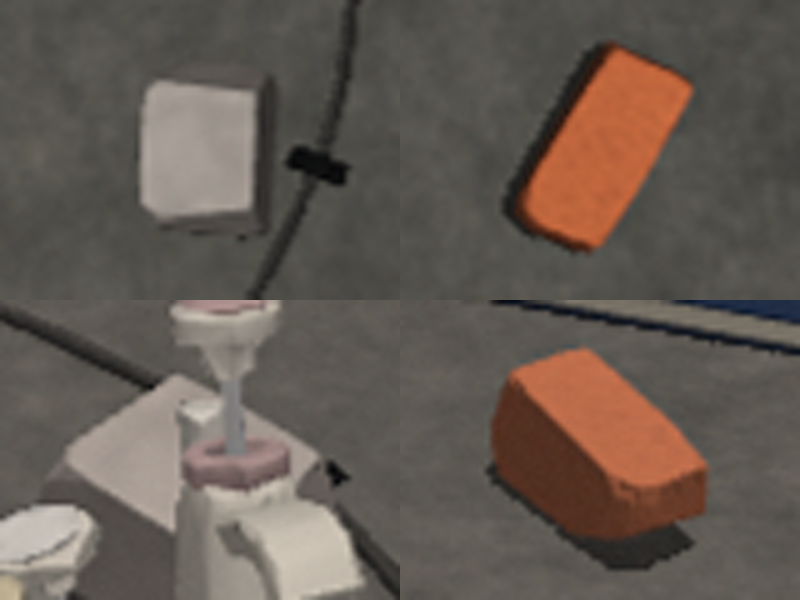

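The crops show the grey stone's sloping top falling towards world −x, and the red stone's thin end pointing to about 147°. I move over the stand first and look with the wrist camera.

Call:
drive_tool:
  plan:
    - {"dx": 0.045, "dy": -0.033, "dz": -0.008}
    - {"dx": 0.045, "dy": -0.033, "dz": -0.008}
    - {"dx": 0.045, "dy": -0.033, "dz": -0.008}
    - {"dx": 0.045, "dy": -0.033, "dz": -0.008}
    - {"dx": 0.045, "dy": -0.033, "dz": -0.008}
    - {"dx": 0.045, "dy": -0.033, "dz": -0.008}
    - {"dx": 0.045, "dy": -0.033, "dz": -0.008}
    - {"dx": 0.045, "dy": -0.033, "dz": -0.008}
    - {"dx": 0.045, "dy": -0.033, "dz": -0.008}
    - {}

```text
validation failed for argument at $.pl...
```

```bash
python3 - <<'E'
from station import robot
from h import *
f=robot.grab_frame("wrist"); np.savez('pics/w1.npz',**f); cv2.imwrite('pics/w1.png',f["pixels"][:,:,::-1])
s=robot.sense(); print(s["time"],s["position"],s["tcp_rot"]); T=f["world_to_cam"]; print(f["fx"],T.round(3).tolist(),(-T[:3,:3].T@T[:3,3]).round(1))
W=cloud(f); print(np.nanpercentile(W[...,2],[1,10,50,90,99]), np.isnan(W[...,2]).mean())
E
```

```text
0.15 [ 284.06946933 -583.88771849  192.69637863] [-3.05947214e+00 -7.04874705e-01  7.73974422e-04]
390.0027413314297 [[0.437, -0.9, -0.004, -647.382], [-0.862, -0.42, 0.286, -36.663], [-0.259, -0.122, -0.958, 380.705], [0.0, 0.0, 0.0, 1.0]] [ 349.6 -551.5  372.9]
[-8.53786042e+02 -8.47366365e+02  4.03919224e-01  3.03606217e+02
  3.22455184e+02] 0.003929036458333333
```

View pics/w1.png

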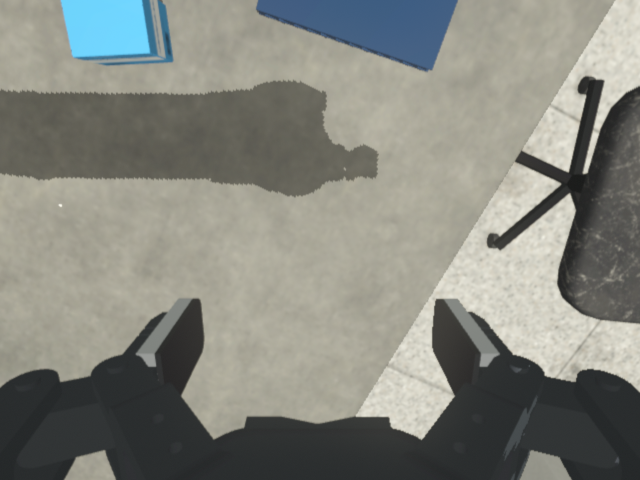

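The move was refused (probably the empty row). The wrist picture shows only bench, with the fingers at (180,340) and (460,340). I retry with a zero row.

Call:
drive_tool:
  plan:
    - {"dx": 0.045, "dy": -0.033, "dz": -0.008}
    - {"dx": 0.045, "dy": -0.033, "dz": -0.008}
    - {"dx": 0.045, "dy": -0.033, "dz": -0.008}
    - {"dx": 0.045, "dy": -0.033, "dz": -0.008}
    - {"dx": 0.045, "dy": -0.033, "dz": -0.008}
    - {"dx": 0.045, "dy": -0.033, "dz": -0.008}
    - {"dx": 0.045, "dy": -0.033, "dz": -0.008}
    - {"dx": 0.045, "dy": -0.033, "dz": -0.008}
    - {"dx": 0, "dy": 0, "dz": 0}
    - {"dx": 0, "dy": 0, "dz": 0}

```text
validation failed for argument at $.pl...
```

Call:
drive_tool:
  plan:
    - {"dx": 0.045, "dy": -0.033, "dz": -0.008, "rx": 0, "ry": 0, "rz": 0, "grip": 0.085}
  force: 60

```text
time: 0.28
position: [305.9, -538.1, 199.9]
tcp_rot: [-3.064, -0.691, 0.007]
wrist_force: [0.6, -0.2, -0.5]
finger_gap: 84.8
grasp_force: 0.0
```

Call:
drive_tool:
  plan:
    - {"dx": 0.045, "dy": -0.033, "dz": -0.008, "rx": 0, "ry": 0, "rz": 0, "grip": 0.085}
    - {"dx": 0.045, "dy": -0.033, "dz": -0.008, "rx": 0, "ry": 0, "rz": 0, "grip": 0.085}
    - {"dx": 0.045, "dy": -0.033, "dz": -0.008, "rx": 0, "ry": 0, "rz": 0, "grip": 0.085}
    - {"dx": 0.045, "dy": -0.033, "dz": -0.008, "rx": 0, "ry": 0, "rz": 0, "grip": 0.085}
    - {"dx": 0.045, "dy": -0.033, "dz": -0.008, "rx": 0, "ry": 0, "rz": 0, "grip": 0.085}
    - {"dx": 0.045, "dy": -0.033, "dz": -0.008, "rx": 0, "ry": 0, "rz": 0, "grip": 0.085}
    - {"dx": 0.045, "dy": -0.033, "dz": 0, "rx": 0, "ry": 0, "rz": 0, "grip": 0.085}
    - {"dx": 0, "dy": 0, "dz": 0, "rx": 0, "ry": 0, "rz": 0, "grip": 0.085}
  force: 60

```text
time: 1.27
position: [495.0, -183.0, 249.6]
tcp_rot: [-3.054, -0.722, -0.003]
wrist_force: [-0.1, -0.5, -0.0]
finger_gap: 84.9
grasp_force: 0.0
```

```bash
python3 - <<'E'
from station import robot
from h import *
f=robot.grab_frame("wrist"); np.savez('pics/w2.npz',**f); cv2.imwrite('pics/w2.png',f["pixels"][:,:,::-1])
s=robot.sense(); print(s["time"],s["position"],s["tcp_rot"],s["joint_positions"])
E
```

```text
1.325 [ 493.32181406 -186.9532142   249.37244153] [-3.05842270e+00 -7.13789696e-01  2.29010390e-04] [ 0.38654626  0.37200394 -0.09315012  1.68956485  0.03741968  1.082404
 -0.83008495]
```

View pics/w2.png

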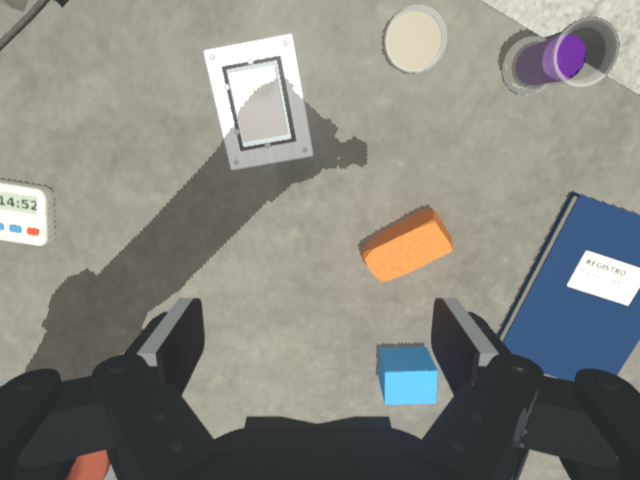

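The wrist picture shows the stand at (258,100), the slab at (260,103), the red stone at (407,245) and the dish at (415,40). I measure the stand and red stone from it.

```bash
python3 - <<'E'
from h import *
f=dict(np.load('pics/w2.npz')); W=cloud(f)
def rep(n,box,hs):
    a,b,c,d=box; w=W[b:d,a:c].reshape(-1,3); z=w[:,2]; print(n)
    for lo,hi in hs:
        q=w[(z>lo)&(z<hi)]; r=cv2.minAreaRect(q[:,:2].astype(np.float32)); print(lo,len(q),np.median(q[:,2]).round(1),np.round(r[0],1),np.round(r[1],1),round(r[2],1),'mean',q.mean(0).round(1))
rep('stand',(200,30,318,172),((6,40),(19,40),(21,40)))
rep('red',(355,200,458,288),((8,80),(25,80),(35,80)))
rep('bench',(320,100,350,130),((-20,40),))
im=cv2.cvtColor(f["pixels"],cv2.COLOR_RGB2HSV)
m=((im[...,0]<20)&(im[...,1]>120)&(im[...,2]>60)).astype(np.uint8); m[:195]=0;m[295:]=0
k=(m>0); q=W[k]; q=q[q[:,2]>36]; c,r=plane(q); kk=abs(r)<4; c,r=plane(q[kk]); print('red plane',q[kk].mean(0).round(1),c.round(3),np.degrees(np.arctan2(-c[1],-c[0])))
# stand: bright base polygon, rays onto z=12
T=f["world_to_cam"];C=-T[:3,:3].T@T[:3,3]
def ray(uv,z):
    d=np.c_[(uv[:,0]-f["cx"])/f["fx"],(uv[:,1]-f["cy"])/f["fy"],np.ones(len(uv))]@T[:3,:3]
    return C+d*((z-C[2])/d[:,2])[:,None]
# slab: pale area inside the dark frame
g=cv2.cvtColor(f["pixels"],cv2.COLOR_RGB2GRAY)
x=g[30:172,200:318]; cv2.imwrite('pics/slab.png',cv2.resize(f["pixels"][30:172,200:318,::-1],None,fx=4,fy=4,interpolation=cv2.INTER_CUBIC))
E
```

```text
stand
6 10824 13.2 [543.2 -90.6] [120.3  90.5] 36.3 mean [545.6 -90.5  16.2]
19 3275 24.2 [541.1 -88.1] [83.9 53.5] 36.7 mean [543.9 -90.6  24.1]
21 3248 24.2 [543.3 -90.9] [65.9 46.2] 36.5 mean [544.  -90.6  24.2]
red
8 3922 38.9 [ 479.8 -296.6] [42.7 96.8] 57.2 mean [ 483.4 -293.4   36.8]
25 3465 39.8 [ 479.4 -296.3] [42.7 94.8] 57.2 mean [ 481.7 -294.5   39.4]
35 2968 40.7 [ 479.1 -296.1] [42.6 90. ] 57.4 mean [ 482.2 -296.7   40.7]
bench
-20 895 0.2 [ 569.3 -164. ] [29.4 31. ] 26.7 mean [ 5.693e+02 -1.637e+02  1.000e-01]
red plane [ 483.6 -297.5   41.2] [ 0.104 -0.081 41.184] 142.15527645626534
```

View pics/slab.png

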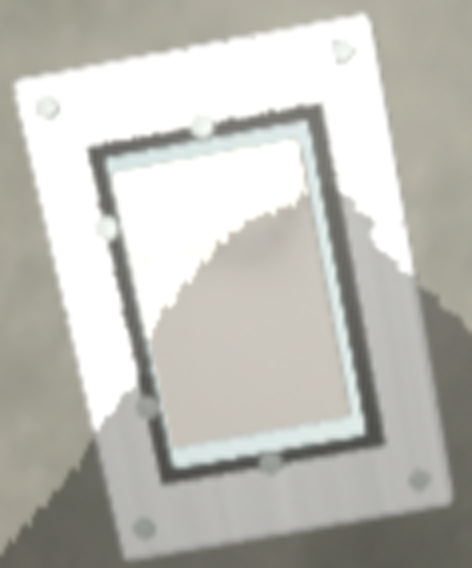

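The crop shows the slab clearly inside the frame; its top measures 65.9 x 46.2 mm at (543.4,-90.8), yaw 36.4°. Next I go to the grey stone.

Call:
drive_tool:
  plan:
    - {"dx": 0.031, "dy": -0.043, "dz": 0, "rx": 0, "ry": 0, "rz": 0, "grip": 0.085}
    - {"dx": 0.031, "dy": -0.043, "dz": 0, "rx": 0, "ry": 0, "rz": 0, "grip": 0.085}
    - {"dx": 0.031, "dy": -0.043, "dz": 0, "rx": 0, "ry": 0, "rz": 0, "grip": 0.085}
    - {"dx": 0.031, "dy": -0.043, "dz": 0, "rx": 0, "ry": 0, "rz": 0, "grip": 0.085}
    - {"dx": 0.031, "dy": -0.043, "dz": 0, "rx": 0, "ry": 0, "rz": 0, "grip": 0.085}
    - {"dx": 0.031, "dy": -0.043, "dz": 0, "rx": 0, "ry": 0, "rz": 0, "grip": 0.085}
    - {"dx": 0.031, "dy": -0.043, "dz": 0, "rx": 0, "ry": 0, "rz": 9.8, "grip": 0.085}
    - {"dx": 0, "dy": 0, "dz": 0, "rx": 0, "ry": 0, "rz": 9.8, "grip": 0.085}
    - {"dx": 0, "dy": 0, "dz": 0, "rx": 0, "ry": 0, "rz": 9.7, "grip": 0.085}
    - {"dx": 0, "dy": 0, "dz": 0, "rx": 0, "ry": 0, "rz": 0, "grip": 0.085}
  force: 60

```text
time: 2.58
position: [556.3, 174.0, 249.3]
tcp_rot: [3.138, -0.093, -0.001]
wrist_force: [0.4, -0.2, 0.1]
finger_gap: 85.4
grasp_force: 0.0
```

```bash
cat >> h.py <<'E'
def rect(W,box,hs):
    a,b,c,d=box; w=W[b:d,a:c].reshape(-1,3); z=w[:,2]
    for lo,hi in hs:
        q=w[(z>lo)&(z<hi)]
        if len(q)<20: continue
        r=cv2.minAreaRect(q[:,:2].astype(np.float32)); print(lo,len(q),np.median(q[:,2]).round(1),np.round(r[0],1),np.round(r[1],1),round(r[2],1),'mean',q.mean(0).round(1))
E
python3 - <<'E'
from station import robot
from h import *
f=robot.grab_frame("wrist"); np.savez('pics/w3.npz',**f); cv2.imwrite('pics/w3.png',f["pixels"][:,:,::-1])
s=robot.sense(); print(s["time"],s["position"],s["tcp_rot"],s["joint_positions"])
E
```

```text
2.625 [556.30377098 174.24590367 249.38772676] [ 3.13896868e+00 -9.13907325e-02 -4.23571686e-04] [-0.30708966  0.46131774 -0.05420027  1.53983453  0.02772637  1.14190716
 -1.99619419]
```

View pics/w3.png

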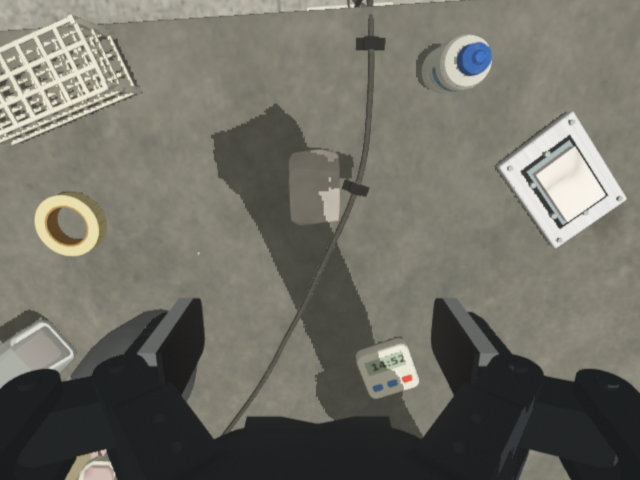

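The grey stone is at (290–342, 150–225), with the cable and clip close by at (355,188). I measure it by height.

```bash
python3 - <<'E'
from h import *
f=dict(np.load('pics/w3.npz')); W=cloud(f)
rect(W,(270,130,360,240),((6,80),(10,80),(20,80),(30,80),(35,80)))
w=W[130:240,270:360].reshape(-1,3); q=w[w[:,2]>34]
for _ in range(4):
    c,r=plane(q); q=q[abs(r)<3]
print(q.mean(0),c,np.degrees(np.arctan2(-c[1],-c[0])))
r=cv2.minAreaRect(q[:,:2].astype(np.float32)); print(r)
# stone-frame bounds per height slice, yaw 177 axis, around mean
a=np.radians(176.9); R=np.array([[np.cos(a),np.sin(a)],[-np.sin(a),np.cos(a)]])
for lo in (5,12,20,28,36,42):
    p=w[(w[:,2]>lo)&(w[:,2]<lo+8)][:,:2]@R.T
    if len(p): print(lo,len(p),np.percentile(p,[1,99],axis=0).round(1).ravel())
rect(W,(495,105,630,250),((6,40),(21,40)))
E
```

```text
6 3906 43.0 [544.  166.9] [ 73.7 100.9] 87.2 mean [557.9 174.8  38.7]
10 3611 43.4 [557.4 167.5] [75.  74.5] 1.1 mean [560.2 177.5  41.3]
20 3517 43.5 [556.3 178.2] [50.  75.9] 87.5 mean [559.9 178.2  42. ]
30 3248 43.9 [555.1 178.3] [50.  70.2] 87.5 mean [557.4 178.5  43.4]
35 3093 44.1 [553.9 178.3] [50.  67.8] 87.5 mean [556.  178.6  43.9]
[550.94744369 178.5493443   44.0807046 ] [ 1.23118284e-01 -5.63907611e-03  4.40810053e+01] 177.37756568684827
((551.3955688476562, 178.50160217285156), (49.959617614746094, 61.79045104980469), 87.81262969970703)
5 426 [-559.9 -187.4 -483.9 -159.5]
12 44 [-584.6 -213.9 -580.4 -184.5]
20 209 [-583.7 -230.7 -577.1 -183.7]
28 247 [-580.4 -232.3 -539.3 -183.9]
36 1473 [-575.4 -232.7 -511.3 -183.3]
42 2327 [-572.1 -232.7 -520.1 -183.4]
6 9386 12.8 [542.8 -90.2] [121.3  90.7] 36.2 mean [546.3 -85.7  15.9]
21 2806 23.9 [542.7 -90.5] [68.1 46.7] 36.3 mean [543.8 -89.5  23.9]
```

```bash
python3 - <<'E'
from h import *
for n in ('top0','side0','w3'):
    f=dict(np.load(f'pics/{n}.npz')); W=cloud(f).reshape(-1,3)
    w=W[(abs(W[:,0]-550)<60)&(abs(W[:,1]-178)<20)]
    print(n)
    for lo in (4,10,16,22,28,34,40,46):
        p=w[(w[:,2]>lo)&(w[:,2]<lo+6)]
        if len(p)>8: print(lo,len(p),np.percentile(p[:,0],[2,25,75,98]).round(1),np.percentile(p[:,1],[2,98]).round(1))
    q=w[w[:,2]>36]
    for _ in range(5):
        c,r=plane(q); q=q[abs(r)<3]
    print('z at x=551',c[2]+c[0]*(551-q[:,0].mean()),c[:2])
E
```

```text
top0
4 26 [490.4 493.5 506.  607.6] [158.6 191.5]
10 10 [519.4 519.5 519.6 582.2] [158.6 179.4]
16 13 [519.1 520.7 521.4 595.5] [159.9 180.8]
22 32 [520.5 520.7 593.8 594.1] [159.6 194.6]
28 33 [521.9 522.2 590.2 593.7] [159.8 196.8]
34 81 [523.5 525.7 550.4 589.6] [159.  196.9]
40 307 [526.8 538.4 562.8 585.8] [158.8 196.9]
46 132 [548.9 562.3 577.4 582.7] [158.2 196.5]
z at x=551 43.46803946840641 [ 0.12433679 -0.01077555]
side0
4 16 [490.8 492.4 496.6 500.5] [158.1 163.1]
28 13 [520.8 522.  523.8 524.5] [158.2 164.5]
34 21 [522.  523.1 524.7 528.9] [158.6 168.1]
40 203 [526.8 552.8 568.  578.7] [159.1 197.4]
46 157 [560.  568.2 576.4 580.7] [160.8 196.6]
z at x=551 43.63054640724406 [ 0.13886611 -0.00053082]
w3
4 31 [490.  491.8 496.2 500.5] [158.3 163.3]
16 72 [590.2 592.2 593.9 594.6] [158.9 193.2]
22 132 [587.7 589.7 592.3 593.8] [158.7 197.2]
28 157 [584.2 586.7 589.4 591.4] [158.7 196.7]
34 206 [521.9 542.5 585.8 588.1] [159.  197.4]
40 1653 [524.2 535.5 558.1 583.4] [158.7 197.1]
46 656 [558.3 567.2 576.2 580.9] [159.1 197.4]
z at x=551 200.19755937841734 [ 6.99226831 -0.91603639]
```

```bash
python3 - <<'E'
from h import *
f=dict(np.load('pics/w3.npz')); W=cloud(f)
g=f["pixels"].max(2); 
m=np.zeros(g.shape,bool); m[174:202,343:375]=g[174:202,343:375]<45
p=W[m]; print(m.sum(),p.min(0).round(1),np.percentile(p,[5,50,95],axis=0).round(1).tolist())
for n in('top0',):
    f=dict(np.load('pics/top0.npz')); W=cloud(f); p=W[245:262,217:236].reshape(-1,3); print(p[p[:,2]>6].round(0).tolist()[:40])
E
```

```text
Traceback (most recent call last):
ValueError: zero-size array to reduction operation minimum which has no identity
```

```bash
python3 - <<'E'
from h import *
f=dict(np.load('pics/w3.npz')); W=cloud(f)
p=W[176:200,343:372]; print(f["pixels"][188,340:375:3].max(1)); print(np.nanmax(p[...,2]).round(1),p[12,::3].round(0).tolist())
q=p[p[...,2]>4]; print(len(q),q.min(0).round(0),q.max(0).round(0))
E
```

```text
[128  60  54  47  55  55  56  55  54  57 123 125]
11.8 [[551.0, 147.0, 3.0], [550.0, 144.0, 2.0], [551.0, 141.0, 8.0], [551.0, 138.0, 9.0], [551.0, 134.0, 10.0], [551.0, 131.0, 10.0], [551.0, 128.0, 11.0], [549.0, 124.0, 1.0], [549.0, 121.0, 3.0], [548.0, 117.0, 0.0]]
244 [538. 124.   4.] [564. 142.  12.]
```

The clip is 10 mm high and close to the stone, so I grip with the tips at about 12 mm and the opening reduced to 62 mm.

Call:
drive_tool:
  plan:
    - {"dx": -0.0007, "dy": -0.0042, "dz": 0.03, "rx": 0, "ry": 0, "rz": -0.7, "grip": 0.062}
    - {"dx": 0, "dy": 0, "dz": 0.05, "rx": 0, "ry": 0, "rz": 0, "grip": 0.062}
    - {"dx": 0, "dy": 0, "dz": 0.05, "rx": 0, "ry": 0, "rz": 0, "grip": 0.062}
    - {"dx": 0, "dy": 0, "dz": 0.05, "rx": 0, "ry": 0, "rz": 0, "grip": 0.062}
    - {"dx": 0, "dy": 0, "dz": 0, "rx": 0, "ry": 0, "rz": 0, "grip": 0.062}
  force: 60

```text
time: 3.25
position: [552.5, 178.0, 66.1]
tcp_rot: [3.137, -0.072, -0.014]
wrist_force: [-0.3, -0.0, 0.0]
finger_gap: 62.2
grasp_force: 0.0
```

```bash
python3 - <<'E'
from station import robot
s=robot.sense(); print(s["position"],s["tcp_rot"],s["finger_gap"])
E
```

```text
[552.46028939 178.01620242  66.13908372] [ 3.13715871 -0.07190116 -0.01402535] 62.18892215230146
```

Call:
drive_tool:
  plan:
    - {"dx": 0, "dy": 0, "dz": 0, "rx": 0, "ry": 0, "rz": 0, "grip": 0.062}
    - {"dx": 0, "dy": 0, "dz": 0, "rx": 0, "ry": 0, "rz": 0, "grip": 0.062}
  force: 60

```text
time: 3.5
position: [557.6, 180.7, 72.3]
tcp_rot: [-3.139, 0.073, -0.008]
wrist_force: [-0.1, -1.0, 0.8]
finger_gap: 62.2
grasp_force: 0.0
```

Call:
drive_tool:
  plan:
    - {"dx": 0, "dy": 0, "dz": 0.01, "rx": 0, "ry": 0, "rz": 0, "grip": 0.062}
    - {"dx": 0, "dy": 0, "dz": 0, "rx": 0, "ry": 0, "rz": 0, "grip": 0.062}
    - {"dx": 0, "dy": 0, "dz": 0, "rx": 0, "ry": 0, "rz": 0, "grip": 0.062}
  force: 60

```text
time: 3.88
position: [555.6, 180.3, 59.7]
tcp_rot: [-3.141, 0.072, -0.0]
wrist_force: [-0.4, 1.3, -0.2]
finger_gap: 62.0
grasp_force: 0.0
```

```bash
python3 - <<'E'
from station import robot
s=robot.sense(); print(s["position"],s["tcp_rot"],s["finger_gap"],s["dq"])
E
```

```text
[555.55919832 180.33141606  59.71247096] [-3.14071072e+00  7.24504285e-02 -7.60039826e-05] 62.02707090975743 [-0.0007468  -0.00152098  0.0004961  -0.00312978  0.00077401 -0.00067862
  0.00083803]
```

Call:
drive_tool:
  plan:
    - {"dx": 0, "dy": 0.0018, "dz": 0.015, "rx": 0, "ry": 0, "rz": 0, "grip": 0.062}
    - {"dx": 0, "dy": 0, "dz": 0.018, "rx": 0, "ry": 0, "rz": 0, "grip": 0.062}
    - {"dx": 0, "dy": 0, "dz": 0.012, "rx": 0, "ry": 0, "rz": 0, "grip": 0.062}
    - {"dx": 0, "dy": 0, "dz": 0.0055, "rx": 0, "ry": 0, "rz": 0, "grip": 0.062}
    - {"dx": 0, "dy": 0, "dz": 0, "rx": 0, "ry": 0, "rz": 0, "grip": 0.062}
    - {"dx": 0, "dy": 0, "dz": 0, "rx": 0, "ry": 0, "rz": 0, "grip": 0.04}
    - {"dx": 0, "dy": 0, "dz": 0, "rx": 0, "ry": 0, "rz": 0, "grip": 0.04}
    - {"dx": 0, "dy": 0, "dz": 0, "rx": 0, "ry": 0, "rz": 0, "grip": 0.04}
    - {"dx": 0, "dy": 0, "dz": 0, "rx": 0, "ry": 0, "rz": 0, "grip": 0.04}
  force: 60

```text
time: 5.0
position: [555.6, 178.5, 9.3]
tcp_rot: [-3.141, 0.073, -0.0]
wrist_force: [1.1, 0.6, -0.5]
finger_gap: 40.0
grasp_force: 0.0
```

```bash
python3 - <<'E'
from station import robot
s=robot.sense(); print(s["position"],s["tcp_rot"],s["finger_gap"],s["grasp_force"],s["wrist_force"])
E
```

```text
[555.57044347 178.50570564   9.33952063] [-3.14057601e+00  7.27045948e-02 -4.72369651e-04] 40.04084784797076 0.0 [ 1.07842618  0.5539309  -0.51756154]
```

The gap closed to 40 mm with no grip force, so I look.

```bash
python3 - <<'E'
from station import robot
from h import *
f=robot.grab_frame("wrist"); np.savez('pics/w4.npz',**f); t=robot.grab_frame("top"); np.savez('pics/t4.npz',**t)
im=np.vstack([cv2.resize(f["pixels"],(400,300)),cv2.resize(t["pixels"][210:300,150:270],(400,300),interpolation=cv2.INTER_CUBIC)])[...,::-1]
cv2.imwrite('pics/w4.png',im)
E
```

```text
(no output)
```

View pics/w4.png

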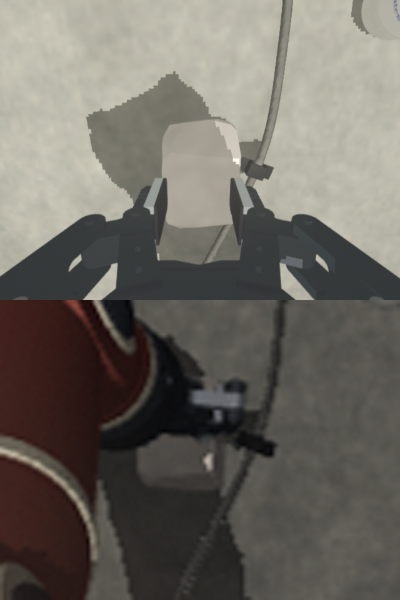

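The wrist view shows the stone at (200,175) between the pads at (155,210) and (240,210), although the gap reading says 40 mm. I measure where the stone is now.

```bash
python3 - <<'E'
from h import *
f=dict(np.load('pics/w4.npz')); W=cloud(f); T=f["world_to_cam"]
c=T@np.array([555.6,178.5,9.3,1]); print('tcp px',c[:2]/c[2]*f["fx"]+[f["cx"],f["cy"]],'cam',-T[:3,:3].T@T[:3,3])
w=W[180:370,235:400].reshape(-1,3); w=w[~np.isnan(w[:,0])]
for lo in range(4,56,6):
    p=w[(w[:,2]>lo)&(w[:,2]<lo+6)]
    if len(p)>8: print(lo,len(p),np.percentile(p[:,0],[2,50,98]).round(1),np.percentile(p[:,1],[2,50,98]).round(1))
for v in (230,270,300,320,340): print(v,[tuple(W[v,u].round(0).astype(int).tolist()) for u in range(225,415,12) if W[v,u,0]==W[v,u,0]])
E
```

```text
tcp px [319.78115412 268.27206534] cam [628.19226922 176.04550288 189.69028585]
4 336 [494.1 537.6 556. ] [138.3 141.6 161.7]
10 80 [548.4 593.  594.8] [139.4 159.4 166.9]
16 458 [590.  593.3 595.1] [153.4 167.1 189.9]
22 1104 [587.3 591.4 594.5] [153.  174.8 198.2]
28 1275 [583.9 588.2 591.5] [152.7 175.7 200. ]
34 1597 [522.6 584.5 588.5] [153.  177.2 200.9]
40 9705 [525.1 549.9 584.3] [156.1 179.7 201. ]
46 4589 [558.7 572.8 581.5] [154.3 179.1 200.4]
52 497 [545.6 563.8 567.7] [150.  199.1 208.9]
230 [(575, 226, -1), (574, 220, -1), (574, 213, 0), (585, 201, 39), (585, 196, 41), (585, 191, 41), (585, 186, 40), (585, 182, 40), (584, 177, 40), (584, 172, 39), (583, 167, 38), (583, 162, 37), (583, 157, 38), (582, 152, 36), (571, 141, -1), (571, 135, 0)]
270 [(553, 228, 1), (553, 222, 1), (552, 216, -1), (570, 201, 45), (571, 196, 47), (570, 192, 47), (571, 187, 48), (570, 182, 46), (570, 178, 46), (569, 173, 46), (570, 168, 47), (569, 163, 46), (570, 159, 48), (569, 154, 47), (550, 141, 3), (552, 136, 9)]
300 [(536, 230, -1), (564, 209, 58), (568, 203, 66), (567, 199, 64), (557, 198, 45), (557, 193, 45), (557, 188, 45), (556, 183, 45), (556, 178, 45), (556, 173, 45), (556, 168, 45), (556, 164, 45), (559, 159, 52), (566, 157, 66), (565, 153, 65), (532, 134, 1)]
320 [(564, 210, 73), (568, 204, 80), (568, 201, 80), (560, 199, 66), (547, 199, 44), (546, 194, 43), (546, 189, 42), (546, 184, 43), (546, 179, 43), (546, 174, 44), (545, 168, 43), (545, 163, 42), (552, 160, 55), (565, 159, 79), (566, 155, 81), (561, 150, 72)]
340 [(570, 205, 95), (568, 202, 92), (564, 200, 86), (553, 200, 68), (536, 200, 42), (536, 195, 41), (536, 189, 42), (536, 184, 42), (535, 179, 42), (535, 174, 42), (535, 169, 42), (535, 164, 42), (544, 160, 56), (559, 159, 81), (563, 157, 87), (566, 154, 93)]
```

```bash
python3 - <<'E'
from h import *
from scipy.spatial.transform import Rotation as Ro
for n,p,r in(('w1',(284.07,-583.89,192.7),(-3.0595,-.7049,.0008)),('w4',(555.57,178.5,9.34),(-3.1406,.0727,-.0005))):
    f=dict(np.load(f'pics/{n}.npz')); W=cloud(f); L=(W-np.array(p))@Ro.from_rotvec(r).as_matrix()
    for v in range(285,400,12):
        print(n,v,[(u,)+tuple(L[v,u].round(0).astype(int).tolist()) for u in range(120,280,8) if L[v,u,0]==L[v,u,0] and L[v,u,2]<0.5 and f["depth"][v,u]<(175)])
E
```

```text
w1 285 []
w1 297 []
w1 309 [(176, 12, -48, -63), (184, 12, -45, -63), (192, 10, -44, -60), (200, 5, -44, -51)]
w1 321 [(152, 8, -56, -64), (160, 7, -54, -64), (168, 11, -48, -71), (176, 12, -45, -72), (184, 10, -44, -69), (192, 6, -44, -62), (200, 1, -44, -53)]
w1 333 [(144, 7, -56, -71), (152, 11, -51, -77), (160, 11, -48, -77), (168, 11, -45, -78), (176, 11, -44, -76), (184, 7, -44, -70), (192, 3, -44, -63), (200, -3, -44, -54)]
w1 345 [(136, 7, -56, -78), (144, 11, -50, -84), (152, 12, -47, -85), (160, 11, -45, -84), (168, 10, -44, -82), (176, 7, -44, -77), (184, 3, -44, -71), (192, -2, -44, -64), (200, -7, -44, -56)]
w1 357 [(120, 14, -51, -94), (128, 12, -51, -90), (136, 12, -49, -91), (144, 10, -48, -88), (152, 11, -46, -89), (160, 10, -44, -88), (168, 7, -44, -84), (176, 4, -43, -79), (184, -1, -44, -72), (192, -5, -43, -66)]
w1 369 [(120, 14, -50, -98), (128, 13, -48, -97), (136, 12, -46, -96), (144, 13, -44, -97), (152, 7, -46, -89), (160, 7, -44, -88), (168, 4, -44, -85), (176, 0, -44, -79), (184, -4, -43, -74), (192, -9, -44, -67)]
w1 381 [(120, 12, -48, -101), (128, 12, -
[... 2133 characters left out ...]
, -44, -101), (144, 10, -44, -99), (152, 8, -43, -97), (160, 7, -42, -94), (168, 7, -40, -95), (176, 6, -38, -93), (184, 6, -36, -93), (192, 17, -28, -108), (200, 17, -27, -108), (208, 17, -25, -108), (216, 17, -23, -107), (224, 17, -22, -107), (232, 16, -20, -107), (240, 16, -18, -107), (248, -6, -23, -77), (256, -10, -21, -72)]
w4 393 [(120, 12, -46, -105), (128, 10, -45, -104), (136, 8, -45, -101), (144, 4, -46, -96), (152, 4, -44, -95), (160, 4, -42, -95), (168, 3, -40, -95), (176, 2, -39, -93), (184, 2, -36, -93), (192, 17, -28, -111), (200, 17, -26, -111), (208, 17, -24, -111), (216, 17, -22, -112), (224, 17, -21, -111), (232, 18, -19, -112), (240, 17, -17, -112), (248, 16, -16, -111)]
```

The depth data shows that the real fingertips sit about 34 mm behind the reported TCP, and the fingers have closed just above the stone. I reopen and go 34 mm lower, keeping the tips above the clip.

Call:
drive_tool:
  plan:
    - {"dx": 0, "dy": 0, "dz": 0, "rx": 0, "ry": 0, "rz": 0, "grip": 0.062}
    - {"dx": 0, "dy": 0, "dz": 0, "rx": 0, "ry": 0, "rz": 0, "grip": 0.062}
    - {"dx": 0, "dy": 0, "dz": 0.01, "rx": 0, "ry": 0, "rz": 0, "grip": 0.062}
    - {"dx": 0, "dy": 0, "dz": 0.012, "rx": 0, "ry": 0, "rz": 0, "grip": 0.062}
    - {"dx": 0, "dy": 0, "dz": 0.012, "rx": 0, "ry": 0, "rz": 0, "grip": 0.062}
    - {"dx": 0, "dy": 0, "dz": 0, "rx": 0, "ry": 0, "rz": 0, "grip": 0.062}
    - {"dx": 0, "dy": 0, "dz": 0, "rx": 0, "ry": 0, "rz": 0, "grip": 0.04}
    - {"dx": 0, "dy": 0, "dz": 0, "rx": 0, "ry": 0, "rz": 0, "grip": 0.04}
    - {"dx": 0, "dy": 0, "dz": 0, "rx": 0, "ry": 0, "rz": 0, "grip": 0.04}
  force: 60

```text
time: 6.22
position: [555.5, 178.5, -24.8]
tcp_rot: [-3.141, 0.073, -0.0]
wrist_force: [0.6, 0.5, -1.6]
finger_gap: 48.9
grasp_force: 64.0
```

```bash
python3 - <<'E'
from station import robot
from h import *
from scipy.spatial.transform import Rotation as Ro
f=robot.grab_frame("wrist"); np.savez('pics/w5.npz',**f)
s=robot.sense(); print(s["position"],s["tcp_rot"],s["finger_gap"],s["grasp_force"],s["wrist_force"])
W=cloud(f); L=(W-s["position"])@Ro.from_rotvec(s["tcp_rot"]).as_matrix()
q=W[150:420,230:410].reshape(-1,3); q=q[(q[:,2]>38)&(q[:,2]<50)&(abs(q[:,1]-178.5)<22)]; print(len(q),q.mean(0))
rect(W,(230,150,410,420),((36,49),))
E
```

```text
[555.47343644 178.46699763 -24.80963905] [-3.14071363e+00  7.27556919e-02 -1.07560700e-04] 48.552450573933406 63.99475693702698 [ 0.10043572 -0.25997942 -1.25452698]
21802 [559.54181918 178.83817362  44.28998774]
36 25676 44.4 [554.8 179.9] [60.  64.5] 82.4 mean [560.3 179.4  44. ]
```

Gripped at 64 N. Next I lift and carry.

Call:
drive_tool:
  plan:
    - {"dx": 0, "dy": 0, "dz": -0.01, "rx": 0, "ry": 0, "rz": 0, "grip": 0.04}
    - {"dx": 0, "dy": 0, "dz": -0.03, "rx": 0, "ry": 0, "rz": 0, "grip": 0.04}
    - {"dx": 0, "dy": 0, "dz": -0.04, "rx": 0, "ry": 0, "rz": 0, "grip": 0.04}
    - {"dx": 0, "dy": 0.015, "dz": -0.03, "rx": 0, "ry": 0, "rz": 0, "grip": 0.04}
    - {"dx": 0, "dy": 0.044, "dz": 0, "rx": 0, "ry": 0, "rz": 0, "grip": 0.04}
    - {"dx": 0, "dy": 0.05, "dz": 0, "rx": 0, "ry": 0, "rz": 0, "grip": 0.04}
    - {"dx": 0, "dy": 0.05, "dz": 0, "rx": 0, "ry": 0, "rz": 0, "grip": 0.04}
    - {"dx": 0, "dy": 0.05, "dz": 0, "rx": 0, "ry": 0, "rz": 0, "grip": 0.04}
    - {"dx": 0, "dy": 0.04, "dz": 0, "rx": 0, "ry": 0, "rz": 0, "grip": 0.04}
    - {"dx": 0, "dy": 0.02, "dz": 0, "rx": 0, "ry": 0, "rz": -5, "grip": 0.04}
  force: 60

```text
time: 7.52
position: [542.2, -94.1, 85.6]
tcp_rot: [3.139, 0.061, -0.001]
wrist_force: [0.3, 0.2, -2.6]
finger_gap: 48.5
grasp_force: 63.8
```

Call:
drive_tool:
  plan:
    - {"dx": 0, "dy": 0, "dz": 0, "rx": 0, "ry": 0, "rz": -8, "grip": 0.04}
    - {"dx": 0, "dy": 0, "dz": 0, "rx": 0, "ry": 0, "rz": -9, "grip": 0.04}
    - {"dx": 0, "dy": 0, "dz": 0, "rx": 0, "ry": 0, "rz": -9, "grip": 0.04}
    - {"dx": 0, "dy": 0, "dz": 0, "rx": 0, "ry": 0, "rz": -8, "grip": 0.04}
    - {"dx": 0, "dy": 0, "dz": 0.03, "rx": 0, "ry": 0, "rz": 0, "grip": 0.04}
    - {"dx": 0, "dy": 0, "dz": 0, "rx": 0, "ry": 0, "rz": 0, "grip": 0.04}
    - {"dx": 0, "dy": 0, "dz": 0, "rx": 0, "ry": 0, "rz": 0, "grip": 0.04}
    - {"dx": 0, "dy": 0, "dz": 0, "rx": 0, "ry": 0, "rz": 0, "grip": 0.04}
  force: 60

```text
time: 8.52
position: [543.9, -90.2, 56.3]
tcp_rot: [2.984, 0.98, 0.003]
wrist_force: [-0.1, -0.9, -2.0]
finger_gap: 48.6
grasp_force: 63.7
```

```bash
cat > st.py <<'E'
from station import robot
from h import *
from scipy.spatial.transform import Rotation as Ro
def go(x,y,phi,z=None):
    s=robot.sense(); R=Ro.from_rotvec(s["tcp_rot"]).as_matrix(); p=s["position"]
    f=np.degrees(np.arctan2(R[1,0],R[0,0])); d=np.array([x,y,p[2] if z is None else z])-p
    print('t',s["time"],'pos',p.round(1),'phi',f.round(2),'ztool',R[:,2].round(4),'shift tool',(R.T@d).round(1),'rz',round(f-phi,2),'gap',s["finger_gap"].round(1),s["grasp_force"].round(1),s["wrist_force"].round(1))
E
python3 -c "
from st import *; go(543.4,-90.6,36.4,-0.8)"
```

```text
Traceback (most recent call last):
  File "st.py", line 7, in go
    print('t',s["time"],'pos',p.round(1),'phi',f.round(2),'ztool',R[:,2].round(4),'shift tool',(R.T@d).round(1),'rz',round(f-phi,2),'gap',s["finger_gap"].round(1),s["grasp_force"].round(1),s["wrist_force"].round(1))
                                                                                                                                          ^^^^^^^^^^^^^^^^^^^^^
AttributeError: 'float' object has no attribute 'round'
```

Call:
drive_tool:
  plan:
    - {"dx": -0.0006, "dy": 0, "dz": 0.025, "rx": 0, "ry": 0, "rz": 0, "grip": 0.04}
    - {"dx": 0, "dy": 0, "dz": 0.02, "rx": 0, "ry": 0, "rz": 0, "grip": 0.04}
    - {"dx": 0, "dy": 0, "dz": 0.008, "rx": 0, "ry": 0, "rz": 0, "grip": 0.04}
    - {"dx": 0, "dy": 0, "dz": 0, "rx": 0, "ry": 0, "rz": 0, "grip": 0.04}
    - {"dx": 0, "dy": 0, "dz": 0, "rx": 0, "ry": 0, "rz": 0, "grip": 0.04}
    - {"dx": 0, "dy": 0, "dz": 0, "rx": 0, "ry": 0, "rz": 0, "grip": 0.04}
  force: 60

```text
time: 9.28
position: [543.2, -90.7, 3.0]
tcp_rot: [2.984, 0.979, 0.002]
wrist_force: [-0.3, 0.2, -3.0]
finger_gap: 48.9
grasp_force: 63.7
```

```bash
sed -i 's/s\["finger_gap"\].round(1),s\["grasp_force"\].round(1)/round(float(s["finger_gap"]),1),round(float(s["grasp_force"]),1)/' st.py
python3 -c "
from st import *; go(543.4,-90.6,36.4,-0.8)
f=robot.grab_frame('side'); np.savez('pics/s6.npz',**f); cv2.imwrite('pics/s6.png',cv2.resize(f['pixels'][170:300,250:410,::-1],None,fx=4,fy=4,interpolation=cv2.INTER_CUBIC))"
```

```text
t 9.275 pos [543.2 -90.7   3. ] phi 36.34 ztool [ 1.7e-03 -1.0e-04 -1.0e+00] shift tool [0.2 0.1 3.8] rz -0.06 gap 48.9 63.7 [-0.3  0.2 -3. ]
```

View pics/s6.png

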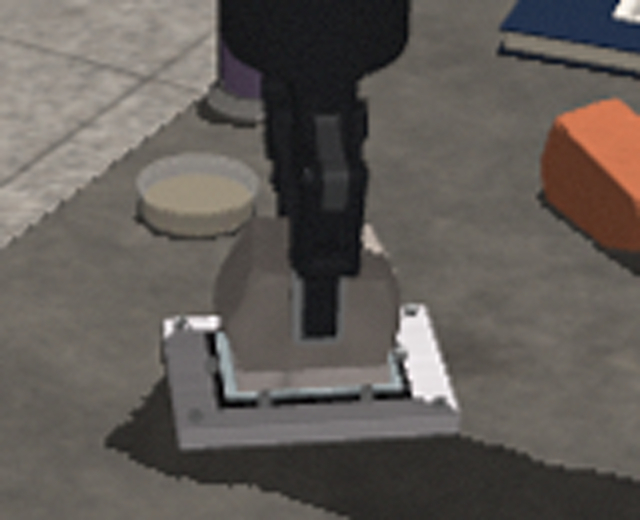

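The side view shows the gripped grey stone held centred just above the slab at (310,350). I lower the last 4 mm.

Call:
drive_tool:
  plan:
    - {"dx": 0, "dy": 0, "dz": 0.001, "rx": 0, "ry": 0, "rz": 0, "grip": 0.04}
    - {"dx": 0, "dy": 0, "dz": 0.001, "rx": 0, "ry": 0, "rz": 0, "grip": 0.04}
    - {"dx": 0, "dy": 0, "dz": 0.001, "rx": 0, "ry": 0, "rz": 0, "grip": 0.04}
    - {"dx": 0, "dy": 0, "dz": 0.0005, "rx": 0, "ry": 0, "rz": 0, "grip": 0.04}
    - {"dx": 0, "dy": 0, "dz": 0, "rx": 0, "ry": 0, "rz": 0, "grip": 0.04}
    - {"dx": 0, "dy": 0, "dz": 0, "rx": 0, "ry": 0, "rz": 0, "grip": 0.04}
  force: 60

```text
time: 10.07
position: [542.5, -90.6, -0.9]
tcp_rot: [2.985, 0.98, 0.0]
wrist_force: [-1.7, -0.7, 6.4]
finger_gap: 48.6
grasp_force: 64.8
```

Call:
drive_tool:
  plan:
    - {"dx": 0, "dy": 0, "dz": 0, "rx": 0, "ry": 0, "rz": 0, "grip": 0.052}
    - {"dx": 0, "dy": 0, "dz": 0, "rx": 0, "ry": 0, "rz": 0, "grip": 0.056}
    - {"dx": 0, "dy": 0, "dz": 0, "rx": 0, "ry": 0, "rz": 0, "grip": 0.064}
    - {"dx": 0, "dy": 0, "dz": 0, "rx": 0, "ry": 0, "rz": 0, "grip": 0.064}
    - {"dx": 0, "dy": 0, "dz": 0, "rx": 0, "ry": 0, "rz": 0, "grip": 0.064}
    - {"dx": 0, "dy": 0, "dz": -0.02, "rx": 0, "ry": 0, "rz": 0, "grip": 0.064}
    - {"dx": 0, "dy": 0, "dz": -0.04, "rx": 0, "ry": 0, "rz": 0, "grip": 0.064}
    - {"dx": 0, "dy": 0, "dz": -0.05, "rx": 0, "ry": 0, "rz": 0, "grip": 0.075}
    - {"dx": 0, "dy": 0, "dz": -0.05, "rx": 0, "ry": 0, "rz": 0, "grip": 0.075}
    - {"dx": 0, "dy": 0, "dz": -0.04, "rx": 0, "ry": 0, "rz": 0, "grip": 0.075}
  force: 60

```text
time: 11.32
position: [542.8, -90.6, 200.9]
tcp_rot: [2.984, 0.98, 0.003]
wrist_force: [0.8, -0.2, -0.3]
finger_gap: 74.6
grasp_force: 0.0
```

Call:
drive_tool:
  plan:
    - {"dx": 0, "dy": 0, "dz": 0, "rx": 0, "ry": 0, "rz": 0, "grip": 0.075}
    - {"dx": 0, "dy": 0, "dz": 0, "rx": 0, "ry": 0, "rz": 0, "grip": 0.075}
    - {"dx": 0, "dy": 0, "dz": 0, "rx": 0, "ry": 0, "rz": 0, "grip": 0.075}
  force: 60

```text
time: 11.7
position: [541.3, -90.6, 197.0]
tcp_rot: [-2.983, -0.979, 0.005]
wrist_force: [-0.4, -0.2, -0.6]
finger_gap: 75.2
grasp_force: 0.0
```

```bash
cat > grey.py <<'E'
from st import *
import sys
f=robot.grab_frame("wrist"); np.savez('pics/%s.npz'%sys.argv[1],**f)
W=cloud(f).reshape(-1,3); c0=np.array([543.4,-90.6]); L=(W[:,:2]-c0); a=np.radians(36.4)
L=L@np.array([[np.cos(a),-np.sin(a)],[np.sin(a),np.cos(a)]]); k=(abs(L[:,0])<50)&(abs(L[:,1])<40)&(W[:,2]<90)
w=np.c_[L,W[:,2]][k]   # slab frame
for lo in (26,34,42,50,58,64):
    p=w[(w[:,2]>lo)&(w[:,2]<lo+8)]
    if len(p)>20: print(lo,len(p),'x',np.percentile(p[:,0],[1,99]).round(1),'y',np.percentile(p[:,1],[1,99]).round(1))
q=w[(w[:,2]>58)]
for _ in range(6):
    c,r=plane(q); q=q[abs(r)<2.0]
m=q[:,:2].mean(0); print('plane z at (-4,0):',c[2]+c[:2]@(np.array([-4,0])-m),'grad deg',np.degrees(c[:2]),'n',len(q))
p=w[w[:,2]>40][:,:2].astype(np.float32); print('rect slabframe',cv2.minAreaRect(p)); p=q[:,:2].astype(np.float32); print('top',cv2.minAreaRect(p))
E
python3 grey.py w7; python3 -c "
from st import *; go(543.4,-90.6,36.4,-0.8)"
```

```text
34 28 x [37.  40.3] y [-20.5  -3.1]
42 265 x [33.6 39.6] y [-22.1  23.1]
50 384 x [29.6 37. ] y [-22.8  25.5]
58 1263 x [-33.   32.3] y [-22.4  26.3]
64 4073 x [-30.7  28.4] y [-22.7  26.1]
plane z at (-4,0): 67.87975273955004 grad deg [6.43379538 0.15853271] n 2802
rect slabframe ((2.9917030334472656, 1.6798686981201172), (50.05231475830078, 74.57408905029297), 89.86295318603516)
top ((-2.608551025390625, 1.6962318420410156), (50.026123046875, 59.966548919677734), 89.95538330078125)
t 11.75 pos [541.5 -90.5 197.1] phi 36.35 ztool [-3.2e-03  6.0e-04 -1.0e+00] shift tool [  1.9   1.6 197.9] rz -0.05 gap 74.7 0.0 [-0.1 -0.4 -0.1]
```

The grey stone sits level on the slab, uphill end towards stand +x, within about 1.5 mm of centre. Now I go to the red stone.

Call:
drive_tool:
  plan:
    - {"dx": -0.042, "dy": 0.035, "dz": 0, "rx": 0, "ry": 0, "rz": 0, "grip": 0.075}
    - {"dx": -0.042, "dy": 0.035, "dz": 0, "rx": 0, "ry": 0, "rz": 0, "grip": 0.075}
    - {"dx": -0.042, "dy": 0.035, "dz": 0, "rx": 0, "ry": 0, "rz": 0, "grip": 0.075}
    - {"dx": -0.042, "dy": 0.033, "dz": 0, "rx": 0, "ry": 0, "rz": -10, "grip": 0.075}
    - {"dx": 0, "dy": 0, "dz": 0, "rx": 0, "ry": 0, "rz": -10, "grip": 0.075}
    - {"dx": 0, "dy": 0, "dz": 0, "rx": 0, "ry": 0, "rz": -10, "grip": 0.075}
    - {"dx": 0, "dy": 0, "dz": 0, "rx": 0, "ry": 0, "rz": -10, "grip": 0.075}
    - {"dx": 0, "dy": 0, "dz": 0, "rx": 0, "ry": 0, "rz": -10, "grip": 0.075}
    - {"dx": 0, "dy": 0, "dz": 0, "rx": 0, "ry": 0, "rz": -10, "grip": 0.075}
    - {"dx": 0, "dy": 0, "dz": 0, "rx": 0, "ry": 0, "rz": -10, "grip": 0.075}
  force: 60

```text
time: 13.0
position: [488.5, -301.1, 197.4]
tcp_rot: [-1.874, -2.518, 0.0]
wrist_force: [-0.9, 0.1, -0.2]
finger_gap: 75.0
grasp_force: 0.0
```

Call:
drive_tool:
  plan:
    - {"dx": 0, "dy": 0, "dz": 0, "rx": 0, "ry": 0, "rz": -10, "grip": 0.065}
    - {"dx": 0, "dy": 0, "dz": 0, "rx": 0, "ry": 0, "rz": -10, "grip": 0.065}
    - {"dx": 0, "dy": 0, "dz": 0, "rx": 0, "ry": 0, "rz": -10, "grip": 0.065}
    - {"dx": 0, "dy": 0, "dz": 0, "rx": 0, "ry": 0, "rz": -10, "grip": 0.065}
    - {"dx": 0, "dy": 0, "dz": 0, "rx": 0, "ry": 0, "rz": 0, "grip": 0.065}
    - {"dx": 0, "dy": 0, "dz": 0, "rx": 0, "ry": 0, "rz": 0, "grip": 0.065}
    - {"dx": 0, "dy": 0, "dz": 0, "rx": 0, "ry": 0, "rz": 0, "grip": 0.065}
  force: 60

```text
time: 13.88
position: [489.0, -301.2, 198.5]
tcp_rot: [-0.911, -3.006, 0.0]
wrist_force: [0.9, -0.7, 0.6]
finger_gap: 64.7
grasp_force: 0.0
```

```bash
python3 - <<'E'
from st import *
go(489,-301.6,147.1)
f=robot.grab_frame("wrist"); np.savez('pics/w8.npz',**f); W=cloud(f)
hsv=cv2.cvtColor(f["pixels"],cv2.COLOR_RGB2HSV)
m=((hsv[...,0]<20)&(hsv[...,1]>110)&(hsv[...,2]>50)); w=W[m]; w=w[np.linalg.norm(w[:,:2]-[480,-296],axis=1)<80]
for h in (4,15,30,36):
    r=cv2.minAreaRect(w[w[:,2]>h][:,:2].astype(np.float32)); print(h,len(w),np.round(r[0],1),np.round(r[1],1),round(r[2],1))
a=np.radians(147.2); c0=np.array([489,-301.6]); L=(w[:,:2]-c0)@np.array([[np.cos(a),-np.sin(a)],[np.sin(a),np.cos(a)]])
for lo in (6,12,18,24,30,36,42):
    p=L[(w[:,2]>lo)&(w[:,2]<lo+6)]
    if len(p)>10: print(lo,len(p),np.percentile(p,[1,99],axis=0).round(1).ravel())
E
```

```text
t 13.875 pos [ 489.  -301.2  198.5] phi 146.28 ztool [-3.e-04  0.e+00 -1.e+00] shift tool [-0.2 -0.3 -0. ] rz -0.82 gap 64.7 0.0 [ 0.9 -0.7  0.6]
4 4720 [ 477.5 -294.8] [41.9 89.9] 57.3
15 4720 [ 477.5 -294.8] [41.9 89.9] 57.3
30 4720 [ 478.  -295.2] [41.9 88.6] 57.3
36 4720 [ 478.6 -295.5] [41.9 87. ] 57.3
18 37 [ 53.  -14.6  58.3  19.3]
24 52 [ 52.  -18.4  57.7  18.9]
30 652 [ 34.6 -19.9  56.3  21. ]
36 2395 [ -7.1 -19.7  49.3  21.2]
42 1528 [-29.2 -19.4   6.6  20. ]
```

Call:
drive_tool:
  plan:
    - {"dx": -0.0002, "dy": -0.0002, "dz": 0.04, "rx": 0, "ry": 0, "rz": -0.9, "grip": 0.062}
    - {"dx": 0, "dy": 0, "dz": 0.05, "rx": 0, "ry": 0, "rz": 0, "grip": 0.062}
    - {"dx": 0, "dy": 0, "dz": 0.05, "rx": 0, "ry": 0, "rz": 0, "grip": 0.062}
    - {"dx": 0, "dy": 0, "dz": 0.02, "rx": 0, "ry": 0, "rz": 0, "grip": 0.062}
    - {"dx": 0, "dy": 0, "dz": 0, "rx": 0, "ry": 0, "rz": 0, "grip": 0.062}
    - {"dx": 0, "dy": 0, "dz": 0, "rx": 0, "ry": 0, "rz": 0, "grip": 0.062}
    - {"dx": 0, "dy": 0, "dz": 0, "rx": 0, "ry": 0, "rz": 0, "grip": 0.062}
  force: 60

```text
time: 14.8
position: [490.5, -302.1, 40.5]
tcp_rot: [0.885, 3.01, -0.001]
wrist_force: [-0.1, 0.1, -0.3]
finger_gap: 62.1
grasp_force: 0.0
```

```bash
python3 -c "
from st import *; go(489,-301.6,147.2,-30)"
```

```text
t 14.8 pos [ 490.5 -302.1   40.5] phi 147.23 ztool [ 0.0033 -0.0017 -1.    ] shift tool [ 1.8 -0.4 70.5] rz 0.03 gap 62.1 0.0 [-0.1  0.1 -0.3]
```

Call:
drive_tool:
  plan:
    - {"dx": 0.0005, "dy": 0, "dz": 0.015, "rx": 0, "ry": 0, "rz": 0, "grip": 0.062}
    - {"dx": 0, "dy": 0, "dz": 0.02, "rx": 0, "ry": 0, "rz": 0, "grip": 0.062}
    - {"dx": 0, "dy": 0, "dz": 0.015, "rx": 0, "ry": 0, "rz": 0, "grip": 0.062}
    - {"dx": 0, "dy": 0, "dz": 0.012, "rx": 0, "ry": 0, "rz": 0, "grip": 0.062}
    - {"dx": 0, "dy": 0, "dz": 0.006, "rx": 0, "ry": 0, "rz": 0, "grip": 0.062}
    - {"dx": 0, "dy": 0, "dz": 0.002, "rx": 0, "ry": 0, "rz": 0, "grip": 0.062}
    - {"dx": 0, "dy": 0, "dz": 0, "rx": 0, "ry": 0, "rz": 0, "grip": 0.062}
    - {"dx": 0, "dy": 0, "dz": 0, "rx": 0, "ry": 0, "rz": 0, "grip": 0.062}
  force: 60

```text
time: 15.8
position: [489.0, -301.5, -30.9]
tcp_rot: [0.886, 3.013, -0.0]
wrist_force: [0.0, 0.0, -0.7]
finger_gap: 61.8
grasp_force: 0.0
```

```bash
python3 -c "
from st import *; go(489,-301.6,147.2,-30)"
```

```text
t 15.8 pos [ 489.  -301.5  -30.9] phi 147.24 ztool [ 9.e-04 -4.e-04 -1.e+00] shift tool [-0.1 -0.1 -0.9] rz 0.04 gap 61.8 0.0 [ 0.   0.  -0.7]
```

Close, then lift.

Call:
drive_tool:
  plan:
    - {"dx": 0, "dy": 0, "dz": -0.001, "rx": 0, "ry": 0, "rz": 0, "grip": 0.032}
    - {"dx": 0, "dy": 0, "dz": 0, "rx": 0, "ry": 0, "rz": 0, "grip": 0.032}
    - {"dx": 0, "dy": 0, "dz": 0, "rx": 0, "ry": 0, "rz": 0, "grip": 0.032}
    - {"dx": 0, "dy": 0, "dz": 0, "rx": 0, "ry": 0, "rz": 0, "grip": 0.032}
    - {"dx": 0, "dy": 0, "dz": 0, "rx": 0, "ry": 0, "rz": 0, "grip": 0.032}
  force: 60

```text
time: 16.42
position: [489.0, -301.8, -29.6]
tcp_rot: [0.886, 3.013, -0.001]
wrist_force: [-1.5, -1.4, 5.7]
finger_gap: 41.1
grasp_force: 62.8
```

```bash
python3 -c "
from st import *; go(539.7,-93,36.4,68-30)"
```

```text
t 16.425 pos [ 489.  -301.8  -29.6] phi 147.23 ztool [ 7.0e-04 -1.1e-03 -1.0e+00] shift tool [ 70.3 203.  -67.8] rz 110.83 gap 41.1 62.8 [-1.5 -1.4  5.7]
```

Call:
drive_tool:
  plan:
    - {"dx": 0, "dy": 0, "dz": -0.015, "rx": 0, "ry": 0, "rz": 0, "grip": 0.032}
    - {"dx": 0, "dy": 0, "dz": -0.04, "rx": 0, "ry": 0, "rz": 0, "grip": 0.032}
    - {"dx": 0, "dy": 0, "dz": -0.05, "rx": 0, "ry": 0, "rz": 0, "grip": 0.032}
    - {"dx": 0, "dy": 0, "dz": -0.04, "rx": 0, "ry": 0, "rz": 0, "grip": 0.032}
    - {"dx": 0.01, "dy": 0.03, "dz": -0.01, "rx": 0, "ry": 0, "rz": 0, "grip": 0.032}
    - {"dx": 0.015, "dy": 0.045, "dz": 0, "rx": 0, "ry": 0, "rz": 0, "grip": 0.032}
    - {"dx": 0.015, "dy": 0.045, "dz": 0, "rx": 0, "ry": 0, "rz": 0, "grip": 0.032}
    - {"dx": 0.015, "dy": 0.045, "dz": 0, "rx": 0, "ry": 0, "rz": 0, "grip": 0.032}
    - {"dx": 0.0139, "dy": 0.0418, "dz": 0, "rx": 0, "ry": 0, "rz": 0, "grip": 0.032}
    - {"dx": 0, "dy": 0, "dz": 0, "rx": 0, "ry": 0, "rz": 5, "grip": 0.032}
  force: 60

```text
time: 17.68
position: [542.8, -83.3, 125.2]
tcp_rot: [-1.005, -2.975, -0.008]
wrist_force: [0.6, -0.3, -3.4]
finger_gap: 40.9
grasp_force: 61.9
```

Call:
drive_tool:
  plan:
    - {"dx": 0, "dy": 0, "dz": 0, "rx": 0, "ry": 0, "rz": 9.8, "grip": 0.032}
    - {"dx": 0, "dy": 0, "dz": 0, "rx": 0, "ry": 0, "rz": 10, "grip": 0.032}
    - {"dx": 0, "dy": 0, "dz": 0, "rx": 0, "ry": 0, "rz": 10, "grip": 0.032}
    - {"dx": 0, "dy": 0, "dz": 0, "rx": 0, "ry": 0, "rz": 10, "grip": 0.032}
    - {"dx": 0, "dy": 0, "dz": 0, "rx": 0, "ry": 0, "rz": 10, "grip": 0.032}
    - {"dx": 0, "dy": 0, "dz": 0, "rx": 0, "ry": 0, "rz": 10, "grip": 0.032}
    - {"dx": 0, "dy": 0, "dz": 0, "rx": 0, "ry": 0, "rz": 10, "grip": 0.032}
    - {"dx": 0, "dy": 0, "dz": 0, "rx": 0, "ry": 0, "rz": 10, "grip": 0.032}
    - {"dx": 0, "dy": 0, "dz": 0, "rx": 0, "ry": 0, "rz": 10, "grip": 0.032}
    - {"dx": 0, "dy": 0, "dz": 0, "rx": 0, "ry": 0, "rz": 10, "grip": 0.032}
  force: 60

```text
time: 18.92
position: [541.5, -89.2, 124.2]
tcp_rot: [-2.929, -1.13, 0.002]
wrist_force: [-0.4, -0.0, -3.6]
finger_gap: 40.8
grasp_force: 62.0
```

Call:
drive_tool:
  plan:
    - {"dx": 0, "dy": 0, "dz": 0, "rx": 0, "ry": 0, "rz": 6, "grip": 0.032}
    - {"dx": 0, "dy": 0, "dz": 0, "rx": 0, "ry": 4, "rz": 0, "grip": 0.032}
    - {"dx": 0, "dy": 0, "dz": 0, "rx": 0, "ry": 4, "rz": 0, "grip": 0.032}
    - {"dx": 0, "dy": 0, "dz": 0, "rx": 0, "ry": 0, "rz": 0, "grip": 0.032}
    - {"dx": 0, "dy": 0, "dz": 0, "rx": 0, "ry": 0, "rz": 0, "grip": 0.032}
    - {"dx": 0, "dy": 0, "dz": 0, "rx": 0, "ry": 0, "rz": 0, "grip": 0.032}
    - {"dx": 0, "dy": 0, "dz": 0, "rx": 0, "ry": 0, "rz": 0, "grip": 0.032}
  force: 60

```text
time: 19.8
position: [543.0, -89.4, 124.7]
tcp_rot: [-2.935, -0.968, -0.205]
wrist_force: [-1.3, 0.0, -3.9]
finger_gap: 41.1
grasp_force: 62.0
```

```bash
cat >> st.py <<'E'
def red():
    s=robot.sense(); R=Ro.from_rotvec(s["tcp_rot"]).as_matrix(); a=np.radians(36.4); c,t=np.cos(np.radians(8)),np.sin(np.radians(8))
    x=np.array([np.cos(a)*c,np.sin(a)*c,t]); z=np.array([np.cos(a)*t,np.sin(a)*t,-c]); Rt=np.c_[x,np.cross(z,x),z]
    G=np.array([539.7,-93,68]); tgt=G+29.6*z
    print('t',s["time"],s["position"].round(1),'tgt',tgt.round(1),'shift tool',(R.T@(tgt-s["position"])).round(1),'rot tool deg',np.degrees(Ro.from_matrix(R.T@Rt).as_rotvec()).round(2),'F',s["wrist_force"].round(1),s["finger_gap"])
E
python3 -c "
from st import *; red()"
```

```text
t 19.8 [543.  -89.4 124.7] tgt [543.  -90.6  38.7] shift tool [-12.6   1.   85. ] rot tool deg [-0.02 -0.01  0.11] F [-1.3  0.  -3.9] 41.127856796897056
```

Call:
drive_tool:
  plan:
    - {"dx": -0.003, "dy": 0.001, "dz": 0.02, "rx": 0, "ry": 0, "rz": 0, "grip": 0.032}
    - {"dx": -0.0035, "dy": 0, "dz": 0.025, "rx": 0, "ry": 0, "rz": 0, "grip": 0.032}
    - {"dx": -0.003, "dy": 0, "dz": 0.02, "rx": 0, "ry": 0, "rz": 0, "grip": 0.032}
    - {"dx": -0.0018, "dy": 0, "dz": 0.012, "rx": 0, "ry": 0, "rz": 0, "grip": 0.032}
    - {"dx": 0, "dy": 0, "dz": 0, "rx": 0, "ry": 0, "rz": 0, "grip": 0.032}
    - {"dx": 0, "dy": 0, "dz": 0, "rx": 0, "ry": 0, "rz": 0, "grip": 0.032}
    - {"dx": 0, "dy": 0, "dz": 0, "rx": 0, "ry": 0, "rz": 0, "grip": 0.032}
  force: 60

```text
time: 20.68
position: [543.6, -91.3, 47.7]
tcp_rot: [-2.937, -0.967, -0.208]
wrist_force: [0.8, -0.2, -2.6]
finger_gap: 40.9
grasp_force: 61.9
```

```bash
python3 -c "
from st import *; red()
f=robot.grab_frame('side'); np.savez('pics/s9.npz',**f); cv2.imwrite('pics/s9.png',cv2.resize(f['pixels'][170:300,250:410,::-1],None,fx=4,fy=4,interpolation=cv2.INTER_CUBIC))"
```

```text
t 20.675 [543.6 -91.3  47.7] tgt [543.  -90.6  38.7] shift tool [-1.3 -0.9  8.9] rot tool deg [ 0.07 -0.08  0.05] F [ 0.8 -0.2 -2.6] 40.867877372421
```

View pics/s9.png

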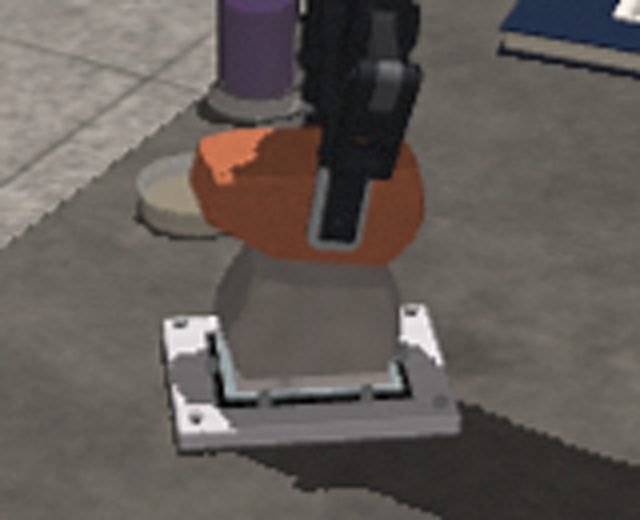

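The side view (10th picture) shows the red stone held just above the grey slope, top nearly level, foot at (340,250) over the stone's middle. I lower it gently.

Call:
drive_tool:
  plan:
    - {"dx": -0.001, "dy": -0.0007, "dz": 0.003, "rx": 0, "ry": 0, "rz": 0, "grip": 0.032}
    - {"dx": -0.0003, "dy": 0, "dz": 0.002, "rx": 0, "ry": 0, "rz": 0, "grip": 0.032}
    - {"dx": 0, "dy": 0, "dz": 0.0015, "rx": 0, "ry": 0, "rz": 0, "grip": 0.032}
    - {"dx": 0, "dy": 0, "dz": 0.001, "rx": 0, "ry": 0, "rz": 0, "grip": 0.032}
    - {"dx": 0, "dy": 0, "dz": 0, "rx": 0, "ry": 0, "rz": 0, "grip": 0.032}
    - {"dx": 0, "dy": 0, "dz": 0, "rx": 0, "ry": 0, "rz": 0, "grip": 0.032}
  force: 60

```text
time: 21.48
position: [542.2, -90.8, 39.2]
tcp_rot: [-2.936, -0.967, -0.205]
wrist_force: [-0.1, -0.7, -4.0]
finger_gap: 41.1
grasp_force: 61.9
```

```bash
python3 -c "
from st import *; red()"
```

```text
t 21.475 [542.2 -90.8  39.2] tgt [543.  -90.6  38.7] shift tool [0.7 0.3 0.6] rot tool deg [-0.01 -0.01  0.04] F [-0.1 -0.7 -4. ] 41.075643797492404
```

Call:
drive_tool:
  plan:
    - {"dx": 0.0005, "dy": 0, "dz": 0.0004, "rx": 0, "ry": 0, "rz": 0, "grip": 0.032}
    - {"dx": 0, "dy": 0, "dz": 0.0004, "rx": 0, "ry": 0, "rz": 0, "grip": 0.032}
    - {"dx": 0, "dy": 0, "dz": 0, "rx": 0, "ry": 0, "rz": 0, "grip": 0.032}
    - {"dx": 0, "dy": 0, "dz": 0, "rx": 0, "ry": 0, "rz": 0, "grip": 0.032}
  force: 60

```text
time: 21.98
position: [542.8, -90.4, 38.7]
tcp_rot: [-2.936, -0.967, -0.206]
wrist_force: [-1.2, -0.6, -1.5]
finger_gap: 40.9
grasp_force: 62.3
```

```bash
python3 -c "
from st import *; red()"
```

```text
t 21.975 [542.8 -90.4  38.7] tgt [543.  -90.6  38.7] shift tool [ 0.   0.3 -0. ] rot tool deg [ 0.   -0.02  0.05] F [-1.2 -0.6 -1.5] 40.905989647132834
```

Contact is starting. A little more until the force clearly rises.

Call:
drive_tool:
  plan:
    - {"dx": 0, "dy": 0, "dz": 0.0005, "rx": 0, "ry": 0, "rz": 0, "grip": 0.032}
    - {"dx": 0, "dy": 0, "dz": 0, "rx": 0, "ry": 0, "rz": 0, "grip": 0.032}
    - {"dx": 0, "dy": 0, "dz": 0, "rx": 0, "ry": 0, "rz": 0, "grip": 0.032}
  force: 60

```text
time: 22.35
position: [542.8, -90.4, 38.6]
tcp_rot: [-2.936, -0.967, -0.206]
wrist_force: [-2.1, 0.5, 4.9]
finger_gap: 40.7
grasp_force: 63.0
```

Call:
drive_tool:
  plan:
    - {"dx": 0, "dy": 0, "dz": 0, "rx": 0, "ry": 0, "rz": 0, "grip": 0.043}
    - {"dx": 0, "dy": 0, "dz": 0, "rx": 0, "ry": 0, "rz": 0, "grip": 0.046}
    - {"dx": 0, "dy": 0, "dz": 0, "rx": 0, "ry": 0, "rz": 0, "grip": 0.052}
    - {"dx": 0, "dy": 0, "dz": 0, "rx": 0, "ry": 0, "rz": 0, "grip": 0.06}
    - {"dx": 0, "dy": 0, "dz": 0, "rx": 0, "ry": 0, "rz": 0, "grip": 0.062}
    - {"dx": 0, "dy": 0, "dz": -0.015, "rx": 0, "ry": 0, "rz": 0, "grip": 0.062}
    - {"dx": 0, "dy": 0, "dz": -0.03, "rx": 0, "ry": 0, "rz": 0, "grip": 0.062}
    - {"dx": 0, "dy": 0, "dz": -0.05, "rx": 0, "ry": 0, "rz": 0, "grip": 0.07}
    - {"dx": 0, "dy": 0, "dz": -0.05, "rx": 0, "ry": 0, "rz": 0, "grip": 0.07}
    - {"dx": 0, "dy": 0, "dz": -0.03, "rx": 0, "ry": 0, "rz": 0, "grip": 0.07}
  force: 60

```text
time: 23.6
position: [523.8, -105.3, 215.2]
tcp_rot: [-2.939, -0.967, -0.212]
wrist_force: [0.2, -0.6, -0.8]
finger_gap: 70.2
grasp_force: 0.0
```

Call:
drive_tool:
  plan:
    - {"dx": 0, "dy": 0, "dz": 0, "rx": 0, "ry": -4, "rz": 0, "grip": 0.07}
    - {"dx": 0, "dy": 0, "dz": 0, "rx": 0, "ry": -4, "rz": 0, "grip": 0.07}
    - {"dx": 0, "dy": 0, "dz": 0, "rx": 0, "ry": 0, "rz": 0, "grip": 0.07}
    - {"dx": 0, "dy": 0, "dz": 0, "rx": 0, "ry": 0, "rz": 0, "grip": 0.07}
    - {"dx": 0, "dy": 0, "dz": 0, "rx": 0, "ry": 0, "rz": 0, "grip": 0.07}
  force: 60

```text
time: 24.22
position: [522.4, -105.7, 211.3]
tcp_rot: [-2.985, -0.98, 0.0]
wrist_force: [0.4, -0.4, -0.5]
finger_gap: 69.9
grasp_force: 0.0
```

```bash
python3 - <<'E'
from st import *
s=robot.sense(); print(s["time"],s["position"])
a=np.radians(36.4); A=np.array([[np.cos(a),-np.sin(a)],[np.sin(a),np.cos(a)]])
for n in('wrist','side'):
    f=robot.grab_frame(n); W=cloud(f); hsv=cv2.cvtColor(f["pixels"],cv2.COLOR_RGB2HSV)
    w=W.reshape(-1,3); L=(w[:,:2]-[543.4,-90.6])@A; h=hsv.reshape(-1,3)
    red=(h[:,0]<20)&(h[:,1]>110)&(h[:,2]>50)&(abs(L[:,0])<90)&(abs(L[:,1])<60)&(w[:,2]<140)
    q=np.c_[L,w[:,2]][red]; t=q[q[:,2]>100]
    print(n,len(q)); 
    for lo in (66,76,86,96,106):
        p=q[(q[:,2]>lo)&(q[:,2]<lo+10)]
        if len(p)>10: print(lo,len(p),np.percentile(p[:,:2],[1,99],axis=0).round(1).ravel())
    for _ in range(5):
        c,r=plane(t); t=t[abs(r)<3]
    print('top',len(t),t.mean(0).round(1),'slopes deg',np.degrees(c[:2]).round(2)); print(cv2.minAreaRect(t[:,:2].astype(np.float32)))
E
```

```text
24.225 [ 522.40815476 -105.65472122  211.3233445 ]
wrist 6681
86 30 [45.2 -1.7 49.2 19.8]
96 185 [ 41.2 -17.5  49.4  20.4]
106 6465 [-38.9 -18.1  44.7  21.6]
top 6446 [  4.4   1.7 109.6] slopes deg [-0.14  0.06]
((3.3058509826660156, 1.7509078979492188), (87.80533599853516, 40.98783874511719), 0.9081511497497559)
side 1670
66 134 [-37.2  17.9  19.   24.9]
76 236 [-42.2  17.9  35.5  24.9]
86 295 [-43.7   6.3  48.   24.9]
96 320 [-41.5  -3.4  48.5  25.3]
106 680 [-39.3 -18.1  44.9  23.5]
top 639 [  2.5   4.  108.7] slopes deg [-0.16 -2.92]
((3.3797454833984375, 1.9065895080566406), (88.74092864990234, 44.328643798828125), 1.7523788213729858)
```

```bash
python3 -c "
from station import robot
print(robot.hand_in())"
```

```text
the job is handed in; nothing more can be done
None
```

I handed the job in at about 24 s. The grey stone is on the slab within about 2 mm of centre, sloping face up. The red stone is foot down on the slope, thin end uphill, with its top level to about 0.2° in the wrist camera. The bottle and dish were never approached; I did not re-measure them at the end.

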